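# Hold the window-blind paddle at the marked speed

### The job

The TV remote has been left across the blind control on the table: pick it up and set it down (do not drop it) flat in the wooden tray, buttons up, clear of the fingers. Then push the control's sprung paddle down with the fingers until its free edge is level with the small brass marker, without shifting the marker, hold it steady there for a good two seconds, and finish still holding it at that level. Leave the coaster, hare and picture frame where they are.

Things in the scene. Friction and masses are not known exactly. Their poses are not given: they have to be found in the camera images.
- console: Blind control, fixed: dark wood base 150 (x) x 124 (y) x 24 mm high; along its sides two upright white cheeks 12 mm thick (at y = +-56, x = -75 to +45 mm, tops 95 mm above the table, 100 mm clear between), the paddle between them. Origin: centre of the underside; z up; x from the paddle's hinge to its free edge (away from the robot, give or take its yaw).
- paddle: Aluminium plate 115 long, 60 wide, 8 mm thick. Origin: on its hinge axis (mid-thickness), at x -50, y 0, z 40 mm of the console. At rest it rises 0.27 rad to its free edge, 71 mm above the table; fully down it is level, edge at 40 mm. Spring: pressed 95 mm from the hinge, about 5 N to start, 15 N fully down; let go, it springs up.
- paddle_edge (a point): Middle of the paddle's free edge, at half the plate's thickness (115 mm from the hinge); it is to be at the height of marker_tip.
- marker_tip (a point): Inner end, at half height, of the brass marker: a bar 10 x 26 x 8 mm high on the +x end of the left (+y) cheek, pointing inward, 36 mm from the paddle's centre line, 6 mm beside the paddle, which it does not block. Set 49 to 62 mm above the table, different each time; slides up and down stiffly (4 N); leave it as set.
- remote: Black TV remote, 44 (x) x 150 (y) x 20 mm (z), about 0.15 kg, lying loose across the tops of the two cheeks above the paddle, buttons up. Origin: centre of its underside, z up through the buttons, y along its length.
- tray: Shallow light-wood tray, fixed to the table, 152 (x) x 222 (y) mm outside, 22 mm high, walls and floor about 6 mm thick (inside 140 x 210 mm). Origin: centre of its underside; y along its length. It and the control may change sides.
- coaster: Bystander: round dark wood coaster, 90 mm across, 14 mm thick; origin at the centre of its underside.
- hare: Bystander: white ceramic hare, 76 mm across, about 156 mm tall with its ears; origin at the centre of its underside.
- frame: Bystander: standing white picture frame, 18 (x) x 160 (y) x 128 mm tall on a 70 mm deep foot; origin at the centre of its underside.

How it is judged:
On the way, in this order (a step that is already met when the one before it is completed fails the run):
1. the remote lies flat in the tray, buttons up, at rest and let go (x of remote in the frame of tray between -0.06 and 0.06 m and y of remote in the frame of tray between -0.045 and 0.045 m and z of remote in the frame of tray between 0 and 0.012 m and angle between remote's own z axis and vertical below 0.1 rad and linear speed of remote below 0.03 m/s and contact force between each of the arm, the fingers and remote below 0.1 N), for 0.2 s.
2. the paddle is held by the fingers with its edge level with the marker (within 5 mm) for 1.5 s (z of paddle_edge in the frame of marker_tip between -0.005 and 0.005 m and contact force between the fingers and paddle above 2 N), for 1.5 s.
At the end, for the whole second after the job is handed in: The fingers press the paddle (over 2 N) and keep its free edge within 5 mm in height of the brass marker, steadily, with the marker within 3 mm of where it was set; the remote lies flat (within 0.1 rad), buttons up, on the floor of the tray, at rest and untouched (all of step 1 and all of step 2 and distance of marker_tip from where it was at the start of the episode below 0.003 m and linear speed of paddle below 0.02 m/s and angular speed of paddle below 0.1 rad/s); the arm keeps its last pose, push and grip.
It fails at once if the remote is dropped or thrown (falls freely faster than 0.8 m/s, about 33 mm) (linear speed of remote above 0.8 m/s and contact force between the fingers and remote below 0.05 N).
It fails at once if the brass marker is shifted by more than 3 mm (distance of marker_tip from where it was at the start of the episode above 0.003 m).
It fails at once if a bystander is moved by more than 30 mm or tipped over (distance of any of coaster, hare, frame from where it was at the start of the episode above 0.03 m or angle between any of coaster, hare, frame's own z axis and vertical above 0.5 rad).
It also fails if it takes over 56 s, if anything falls off the work surface, if the arm or the gripper's body presses on something with over 40 N, if the wrist force passes 120 N, or if a joint passes its speed limit or range.

### The arm

A 6-joint arm with a two-finger parallel gripper is mounted at the origin on the work surface. World frame = base frame: x ahead of the robot, y to its left, z up, the work surface at z = 0. Lengths are in m, angles in rad, forces in N, time in s.
With the tool pointing down it reaches from about 0.375 to 0.9 m from the base axis. Payload 3.1 kg.
Tool frame: the origin (TCP) lies between the finger pads; the fingertips stand 19 mm ahead of it and the grasp point (between the pads) is the TCP; z points along the fingers, y is the line along which they close (so a half turn about z gives the same grasp; the last joint's range is limited). The gripper opens to 87 mm and grips with 3 to 60 N. Pads are 19 mm wide; open, the fingers measure 117 mm over their backs; the gripper's body (75 mm by 190 mm) begins 51 mm behind the grasp point.
Start: joints at [-1.411, 0.527, 1.433, -0, 1.181, -0.178], TCP at [0.207, -0.59, 0.242] pointing down, gripper open.
Joint ranges: [-3.08, 3.08], [-0.75, 2.2], [0.22, 2.44], [-1.43, 4.57], [0, 2.65], [-2.85, 2.85]. Speed limits (rad/s): [2.79, 2.79, 3.14, 3.14, 3.14, 3.14].

### API

Orientations are given as a unit quaternion [x, y, z, w].
In Python, from rig import telemetry, viewer, hand_in gives the robot as it stands. The module is installed in compiled form; this text tells all that it offers.
- The arm moves only by the shell command python3 -m creep 'ROWS' [FORCE]. ROWS is JSON, a list of rows, each an object with "translation": the shift along the tool's x, y, z in mm, a list of three; "roll": the turn about the tool's z in degrees; "gripper": the finger opening in mm, from 0 to 87. In form: [{"translation": [tx, ty, tz], "roll": roll, "gripper": gripper}, ...]. A call has 1 to 5 rows; each row is the pose to reach, as a shift and turn from the pose commanded when the call began, along the tool's axes at that moment; what a row does not reach only later rows make up. A row lasts 1/12 s, in which the tool goes at most 41.7 mm and 7.16 degrees, less where a joint would pass 70% of its speed; a pose out of reach is approached as far as the arm can. A call with a gripper value outside its range is refused whole. The fingers move at their own pace and stop on an object; FORCE is the grip in N (left out, the last holds). Time passes only in rows, so rows that repeat a pose let the fingers close. It gives the time, the measured TCP pose, the force, the opening and the grip force at its end, in the units of the state.
- telemetry.get_obs(): the state, without advancing time (a new reading comes with each control period).
- viewer.camera(name): name is "scene" or "top" or "wrist"; returns the picture (400x640x3 uint8, blue, green, red); there is no depth.
- viewer.camera_info(name): a dict with "intrinsics" (3x3 intrinsics, pixels), "rvec" (rotation vector, rad) and "tvec" (3), from world to camera coordinates, as OpenCV has them; the wrist camera has in their place "hand_eye" (4x4, takes a point from camera to tool coordinates, whose origin is the TCP and whose axes are the flange's). Camera axes: x right, y down, z forward; pixel columns grow to the right and rows downward; lengths in m; the calibration is good to about 2 mm. The wrist camera is an equidistant fisheye: a pixel r from the principal point sees the ray r / f radians off the axis. A picture is of the moment at which its call begins: read the wrist's pose just before it. camera_info takes no time and is no camera call.
- hand_in(): hands the job in; it is judged then, once.
Trained networks look in the newest picture that a camera, given by its name, has taken for a name from the list of things; names that differ only in an ending like _2 or _b are one class to them, and where a whole thing is asked for, a point or a joint stands for the part that bears it (a point fixed in the world has none). Each returns a list of dicts, best first, with "p" (0 to 1); they miss things now and then, are a little off and sometimes report something else, mostly with a low value. They report only what shows in the picture. A call takes as long as a camera call.
- viewer.recognise(camera, thing): "bbox" ([left, top, width, height] in pixels, round what is visible of it).
The state is a dict: "time": time; "q": joint angles; "joint_velocities": joint speeds; "joint_torque": joint torques, N m; "position": TCP position; "tool_rot": TCP orientation; "ft_force": force on the tool from outside, world axes, zero at the start; "moment": the same for the moment, N m; "grip_width": finger opening in m; "grip_force": force on a finger pad.
Only numpy, scipy, OpenCV 4.12 (cv2) and the standard library are available. Lean on these libraries where they do the work, as an engineer would, in place of code of your own. Each camera call takes 0.05 s, during which the arm holds its last target. There are 200 camera calls.

## Working session

There is one attempt and no reset: what is moved stays moved. The work goes in short steps, Python scripts to look and compute and a shell command to move; the robot and the scene stay as the last step left them, time stands still between calls to the robot, and variables do not carry over. Pictures are saved under pics/ and viewed, at most 10 in all, crops included, and the job is handed in when it is done.

```bash
mkdir -p pics; cat > h.py <<'E'
import numpy as np, cv2
from rig import telemetry, viewer
from scipy.spatial.transform import Rotation as R
def cam(n):
    i=viewer.camera_info(n); return np.array(i['intrinsics'],float),cv2.Rodrigues(np.array(i['rvec'],float))[0],np.array(i['tvec'],float).ravel()
def ray(n,u,v):
    K,Rm,t=cam(n); d=Rm.T@np.linalg.inv(K)@[u,v,1.]; return -Rm.T@t,d
def atz(n,u,v,z):
    o,d=ray(n,u,v); return o+d*(z-o[2])/d[2]
def proj(n,P):
    K,Rm,t=cam(n); c=np.atleast_2d(P)@Rm.T+t; c=c@K.T; return c[:,:2]/c[:,2:]
E
python3 - <<'E'
from h import *
for n in('top','scene'):
    cv2.imwrite(f'pics/{n}0.png',viewer.camera(n))
    print(n,-cam(n)[1].T@cam(n)[2],cam(n)[0][0,0])
    for t in('console','paddle','marker_tip','remote','tray','coaster','hare','frame'):
        print(t,[(np.round(r['bbox']).tolist(),round(r['p'],2)) for r in viewer.recognise(n,t)[:2]])
s=telemetry.get_obs();print(s['position'],R.from_quat(s['tool_rot']).as_matrix().round(3),s['time'])
print(viewer.camera_info('wrist'))
E
```

```text
top [ 0.30545995 -0.02036001  1.50485641] 438.52951726331776
console [([338.0, 212.0, 43.0, 40.0], 0.8)]
paddle [([354.0, 225.0, 17.0, 16.0], 0.79)]
marker_tip [([349.0, 207.0, 25.0, 43.0], 0.61)]
remote [([345.0, 204.0, 44.0, 28.0], 0.89)]
tray [([228.0, 204.0, 71.0, 61.0], 0.86)]
coaster [([303.0, 152.0, 26.0, 22.0], 0.73), ([159.0, 215.0, 31.0, 26.0], 0.56)]
hare [([156.0, 220.0, 32.0, 22.0], 0.89)]
frame [([434.0, 196.0, 57.0, 28.0], 0.85)]
scene [1.13022881 0.76991128 0.74232819] 365.04931469901135
console [([281.0, 159.0, 50.0, 43.0], 0.73)]
paddle [([231.0, 126.0, 35.0, 42.0], 0.16)]
marker_tip []
remote [([289.0, 152.0, 22.0, 26.0], 0.84)]
tray [([329.0, 209.0, 89.0, 64.0], 0.84)]
coaster [([259.0, 228.0, 26.0, 23.0], 0.58)]
hare [([430.0, 252.0, 41.0, 62.0], 0.96)]
frame [([230.0, 127.0, 36.0, 42.0], 0.85)]
[ 0.2071476  -0.58966718  0.24160085] [[ 0.943  0.331  0.   ]
 [ 0.331 -0.943 -0.   ]
 [-0.     0.    -1.   ]] 0.9
{'intrinsics': array([[309.70691629,   0.        , 325.21509433],
       [  0.        , 309.70691629, 202.60612564],
       [  0.        ,   0.        ,   1.        ]]), 'hand_eye': array([[ 6.89710339e-04, -9.56848936e-01, -2.90584991e-01,
         7.99048847e-02],
       [ 9.99999455e-01,  4.32234195e-04,  9.50245684e-04,
        -6.87542113e-04],
       [-7.83640803e-04, -2.90585488e-01,  9.56848713e-01,
        -1.42342665e-01],
       [ 0.00000000e+00,  0.00000000e+00,  0.00000000e+00,
         1.00000000e+00]])}
```

```bash
python3 - <<'E'
from h import *
a=cv2.imread('pics/top0.png')[140:290,150:510]
cv2.imwrite('pics/a.png',cv2.resize(a,None,fx=2.2,fy=2.2,interpolation=cv2.INTER_CUBIC))
b=cv2.imread('pics/scene0.png')[120:220,230:370]
cv2.imwrite('pics/b.png',cv2.resize(b,None,fx=5,fy=5,interpolation=cv2.INTER_CUBIC))
E
```

```text
(no output)
```

View pics/a.png

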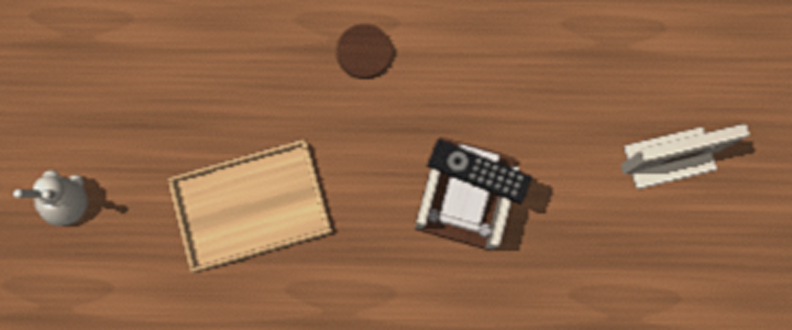

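View pics/b.png

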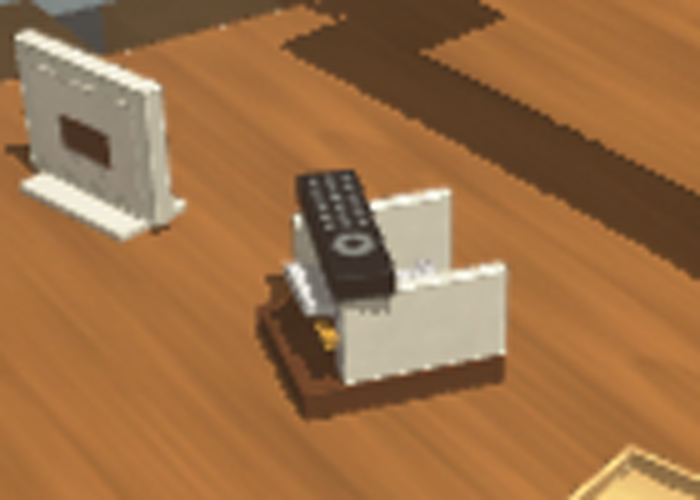

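The top crop shows the remote (crop px corners ≈(438,138),(428,165),(522,202),(532,172)) on the far end of the cheeks. The tray is to its left, at (169,179),(304,141),(334,234),(192,271). The scene crop shows the brass marker at about (327,333), beneath the remote's near end.

```bash
python3 - <<'E'
from h import *
f=lambda p,z:np.array([atz('top',150+(u+.5)/2.2-.5,140+(v+.5)/2.2-.5,z) for u,v in p])
r=f([(438,138),(428,165),(522,202),(532,172)],.115);print('rem',r.round(3),r.mean(0),[np.linalg.norm(r[i]-r[i-1]).round(3) for i in range(4)])
d=(r[0]+r[1]-r[2]-r[3]);print('remote y axis yaw-90', np.degrees(np.arctan2(d[1],d[0]))-90)
t=f([(169,179),(304,141),(334,234),(192,271)],.022);print('tray',t.round(3),t.mean(0),[np.linalg.norm(t[i]-t[i-1]).round(3) for i in range(4)])
d=t[0]+t[3]-t[1]-t[2];print('tray yaw',np.degrees(np.arctan2(d[1],d[0]))-90)
c=f([(420,228),(498,248),(435,170),(512,198)],.095);print('cheeks',c.round(3),np.degrees(np.arctan2(*(c[2]-c[0])[[1,0]])),np.degrees(np.arctan2(*(c[3]-c[1])[[1,0]])))
print('frame',f([(635,187),(715,165)],0), f([(745,127),(625,165)],.128),'hare',f([(60,200)],.08))
s=telemetry.get_obs();print(s['position'],s['q'])
E
```

```text
rem [[ 0.598 -0.115  0.115]
 [ 0.557 -0.101  0.115]
 [ 0.505 -0.237  0.115]
 [ 0.549 -0.252  0.115]] [ 0.55230283 -0.17630504  0.115     ] [np.float64(0.146), np.float64(0.043), np.float64(0.146), np.float64(0.047)]
remote y axis yaw-90 -20.12945722993183
tray [[0.545 0.297 0.022]
 [0.609 0.089 0.022]
 [0.464 0.038 0.022]
 [0.403 0.253 0.022]] [0.50515744 0.16914476 0.022     ] [np.float64(0.148), np.float64(0.218), np.float64(0.154), np.float64(0.223)]
tray yaw 16.36690090152885
cheeks [[ 0.467 -0.09   0.095]
 [ 0.44  -0.204  0.095]
 [ 0.553 -0.112  0.095]
 [ 0.514 -0.226  0.095]] -14.07211808627425 -16.18307741541427
frame [[ 0.54849196 -0.43329457  0.        ]
 [ 0.58593541 -0.56124699  0.        ]] [[ 0.61925928 -0.56234496  0.128     ]
 [ 0.55977842 -0.38503547  0.128     ]] hare [[0.50084499 0.44485282 0.08      ]]
[ 0.2071476  -0.58966718  0.24160085] [-1.41151808e+00  5.27430898e-01  1.43266880e+00  3.76260489e-06
  1.18140862e+00 -1.78526501e-01]
```

```bash
python3 -m creep '[{"translation":[20,-12,0],"roll":0,"gripper":87},{"translation":[52,-31,0],"roll":0,"gripper":87},{"translation":[88,-52,0],"roll":0,"gripper":87},{"translation":[124,-73,0],"roll":0,"gripper":87},{"translation":[158,-94,0],"roll":0,"gripper":87}]'
python3 -m creep '[{"translation":[34,-20,0],"roll":0,"gripper":87},{"translation":[68,-40,0],"roll":0,"gripper":87},{"translation":[102,-60,0],"roll":0,"gripper":87},{"translation":[136,-80,0],"roll":0,"gripper":87},{"translation":[170,-100,0],"roll":0,"gripper":87}]'
python3 -m creep '[{"translation":[34,-20,0],"roll":-7,"gripper":87},{"translation":[68,-41,0],"roll":-14,"gripper":87},{"translation":[102,-62,0],"roll":-21,"gripper":87},{"translation":[124,-74,0],"roll":-28,"gripper":87},{"translation":[134,-81,0],"roll":-35,"gripper":87}]'
python3 -m creep '[{"translation":[0,0,0],"roll":-7,"gripper":87},{"translation":[0,0,0],"roll":-14,"gripper":87},{"translation":[0,0,0],"roll":-15.7,"gripper":87},{"translation":[0,0,0],"roll":-15.7,"gripper":87}]'
python3 - <<'E'
from h import *
s=telemetry.get_obs();print(s['position'],R.from_quat(s['tool_rot']).as_matrix().round(3),s['q'],s['time'])
I=viewer.camera('wrist');cv2.imwrite('pics/w1.png',I)
print([viewer.recognise('wrist',t)[:1] for t in('remote','marker_tip','paddle','console')])
E
```

```text
time: 1.32
position: [0.326, -0.4472, 0.2416]
tool_rot: [0.986, 0.168, 0.0, 0.0]
ft_force: [0.6, 0.0, 0.5]
grip_width: 0.0869
grip_force: 0.0
time: 1.73
position: [0.4534, -0.2963, 0.2418]
tool_rot: [0.986, 0.168, 0.0, 0.0]
ft_force: [-0.8, -0.3, -0.6]
grip_width: 0.0872
grip_force: 0.0
time: 2.15
position: [0.5542, -0.1741, 0.2417]
tool_rot: [0.887, 0.461, 0.001, 0.0]
ft_force: [1.0, -0.5, -0.3]
grip_width: 0.0869
grip_force: 0.0
time: 2.48
position: [0.552, -0.1768, 0.2416]
tool_rot: [0.819, 0.574, 0.0, 0.0]
ft_force: [0.2, 0.2, -0.3]
grip_width: 0.0869
grip_force: 0.0
[ 0.5520481  -0.17680834  0.2415941 ] [[ 0.34  0.94  0.  ]
 [ 0.94 -0.34 -0.  ]
 [-0.    0.   -1.  ]] [-5.02606402e-01  4.66189962e-01  1.54894508e+00 -5.67518127e-05
  1.12634532e+00 -1.55454678e-01] 2.4833
[[{'bbox': [304.5, 115.2, 51.0, 157.8], 'p': 0.81}], [{'bbox': [354.8, 119.7, 5.3, 27.7], 'p': 0.6}], [{'bbox': [256.4, 151.9, 111.5, 56.4], 'p': 0.83}], [{'bbox': [223.7, 118.7, 148.4, 132.6], 'p': 0.71}]]
```

View pics/w1.png

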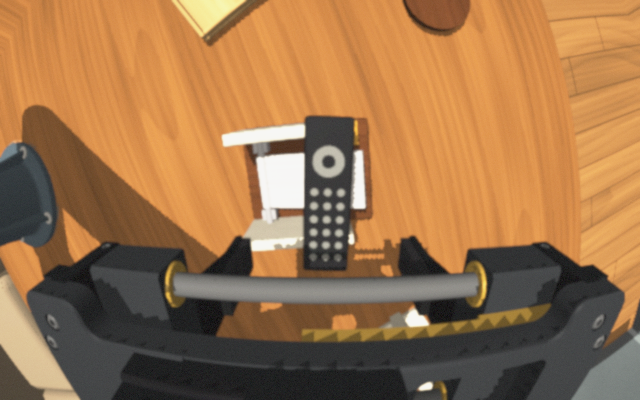

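The wrist view shows the remote from (306,116)/(354,118) down to (304,267)/(346,269), nearly parallel to image vertical. The marker is peeking out at (356,130).

```bash
cat >> h.py <<'E'
def wray(u,v,s):
    i=viewer.camera_info('wrist');K=np.array(i['intrinsics']);H=np.array(i['hand_eye'])
    x,y=(u-K[0,2])/K[0,0],(v-K[1,2])/K[1,1];r=np.hypot(x,y)+1e-12
    d=np.array([np.sin(r)*x/r,np.sin(r)*y/r,np.cos(r)])
    T=R.from_quat(s['tool_rot']).as_matrix();return np.array(s['position'])+T@H[:3,3],T@H[:3,:3]@d
def watz(u,v,z,s):
    o,d=wray(u,v,s);return o+d*(z-o[2])/d[2]
E
python3 - <<'E'
from h import *
s=telemetry.get_obs();T=R.from_quat(s['tool_rot']).as_matrix()
r=np.array([watz(u,v,.115,s) for u,v in [(306,116),(354.5,118),(347,269),(304.5,268)]])
print(r.round(3),r.mean(0),[np.linalg.norm(r[i]-r[i-1]).round(3) for i in range(4)])
print('in tool mm',(T.T@(r-s['position']).T).T.round(4)*1000,(T.T@(r.mean(0)-s['position']))*1000)
E
```

```text
[[ 0.562 -0.1    0.115]
 [ 0.601 -0.115  0.115]
 [ 0.548 -0.25   0.115]
 [ 0.509 -0.235  0.115]] [ 0.55490129 -0.1750668   0.115     ] [np.float64(0.145), np.float64(0.042), np.float64(0.145), np.float64(0.042)]
in tool mm [[ 76.3 -16.9 126.6]
 [ 74.7  24.8 126.6]
 [-70.   21.3 126.6]
 [-68.9 -20.8 126.6]] [  3.02839813   2.10492653 126.59236487]
```

```bash
python3 -m creep '[{"translation":[3,2,25],"roll":1.5,"gripper":87},{"translation":[3,2,55],"roll":1.5,"gripper":87},{"translation":[3,2,85],"roll":1.5,"gripper":87},{"translation":[3,2,110],"roll":1.5,"gripper":87},{"translation":[3,2,120],"roll":1.5,"gripper":87}]'
python3 -m creep '[{"translation":[0,0,8],"roll":0,"gripper":87},{"translation":[0,0,14],"roll":0,"gripper":87},{"translation":[0,0,14],"roll":0,"gripper":60},{"translation":[0,0,14],"roll":0,"gripper":40},{"translation":[0,0,14],"roll":0,"gripper":30}]' 25
python3 -m creep '[{"translation":[0,0,0],"roll":0,"gripper":30},{"translation":[0,0,0],"roll":0,"gripper":30},{"translation":[0,0,0],"roll":0,"gripper":30},{"translation":[0,0,0],"roll":0,"gripper":30},{"translation":[0,0,0],"roll":0,"gripper":30}]' 25
```

```text
time: 3.15
position: [0.5527, -0.1741, 0.1182]
tool_rot: [0.827, 0.563, -0.001, -0.003]
ft_force: [1.1, 0.5, 0.3]
grip_width: 0.087
grip_force: 0.0
time: 3.57
position: [0.5557, -0.1754, 0.1088]
tool_rot: [0.826, 0.563, 0.001, 0.001]
ft_force: [0.3, -0.1, -0.2]
grip_width: 0.074
grip_force: 0.0
time: 3.98
position: [0.5548, -0.175, 0.1078]
tool_rot: [0.826, 0.563, 0.0, 0.0]
ft_force: [0.2, 0.8, 2.7]
grip_width: 0.0439
grip_force: 25.0
```

Fingertips protrude about 6 mm below the remote, so I'll regrip 8 mm higher so that it can be set on the tray floor.

```bash
python3 -m creep '[{"translation":[0,0,0],"roll":0,"gripper":60},{"translation":[0,0,0],"roll":0,"gripper":60},{"translation":[0,0,-4],"roll":0,"gripper":60},{"translation":[0,0,-8],"roll":0,"gripper":60},{"translation":[0,0,-8],"roll":0,"gripper":30}]' 25
python3 -m creep '[{"translation":[0,0,0],"roll":0,"gripper":30},{"translation":[0,0,0],"roll":0,"gripper":30},{"translation":[0,0,0],"roll":0,"gripper":30},{"translation":[0,0,0],"roll":0,"gripper":30},{"translation":[0,0,0],"roll":0,"gripper":30}]' 30
python3 -m creep '[{"translation":[0,0,-8],"roll":0,"gripper":30},{"translation":[0,0,-25],"roll":0,"gripper":30},{"translation":[0,0,-45],"roll":0,"gripper":30},{"translation":[0,0,-65],"roll":0,"gripper":30},{"translation":[0,0,-80],"roll":0,"gripper":30}]' 30
python3 - <<'E'
from h import *
s=telemetry.get_obs();T=R.from_quat(s['tool_rot']).as_matrix();print(T.round(3),s['position'],s['grip_width'],s['ft_force'],s['q'])
print('shift',T.T@(np.array([.505,.169,.196])-s['position'])*1000)
I=viewer.camera('scene');b=I[110:290,200:480]
cv2.imwrite('pics/s2.png',cv2.resize(b,None,fx=2.8,fy=2.8,interpolation=cv2.INTER_CUBIC))
E
```

```text
time: 4.4
position: [0.5554, -0.1752, 0.1165]
tool_rot: [0.826, 0.563, 0.0, 0.001]
ft_force: [0.2, -0.0, 0.1]
grip_width: 0.057
grip_force: 0.0
time: 4.82
position: [0.5548, -0.175, 0.1156]
tool_rot: [0.826, 0.563, -0.0, -0.0]
ft_force: [-0.4, 0.2, 1.8]
grip_width: 0.0439
grip_force: 30.0
time: 5.23
position: [0.5549, -0.1749, 0.1971]
tool_rot: [0.826, 0.563, 0.0, 0.0]
ft_force: [-0.1, -0.2, -2.0]
grip_width: 0.0439
grip_force: 30.0
[[ 0.365  0.931  0.001]
 [ 0.931 -0.365 -0.   ]
 [-0.     0.001 -1.   ]] [ 0.55492171 -0.17494722  0.19709633] 0.04391653835494516 [-0.08823404 -0.22516989 -1.96994749] [-4.97354457e-01  5.23987438e-01  1.58860920e+00  9.67329958e-06
  1.02830072e+00 -1.23191250e-01]
shift [ 301.90396262 -172.18059702    0.95403417]
```

View pics/s2.png

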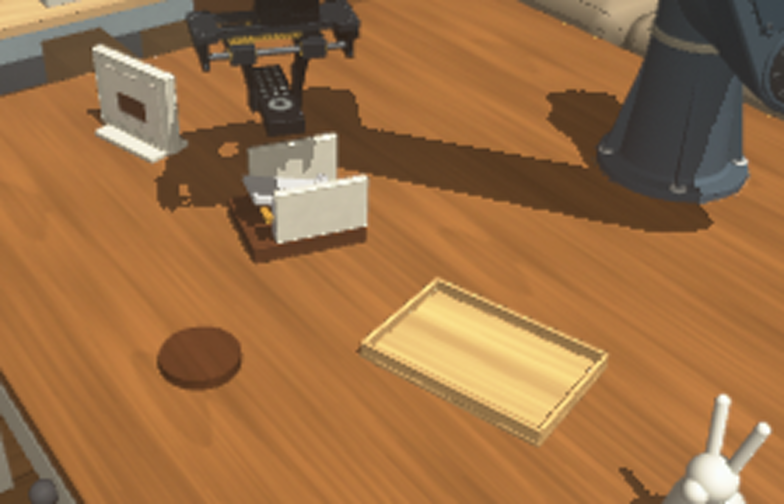

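```bash
python3 -m creep '[{"translation":[16,-9,0],"roll":0,"gripper":30},{"translation":[42,-24,0],"roll":0,"gripper":30},{"translation":[72,-41,0],"roll":0,"gripper":30},{"translation":[102,-58,0],"roll":0,"gripper":30},{"translation":[132,-75,0],"roll":0,"gripper":30}]' 30
python3 -m creep '[{"translation":[30,-17,0],"roll":-4,"gripper":30},{"translation":[60,-34,0],"roll":-9,"gripper":30},{"translation":[90,-51,0],"roll":-14,"gripper":30},{"translation":[120,-69,0],"roll":-19,"gripper":30},{"translation":[143,-82,0],"roll":-24,"gripper":30}]' 30
python3 - <<'E'
from h import *
s=telemetry.get_obs();T=R.from_quat(s['tool_rot']).as_matrix();print(T.round(3))
print('shift',T.T@(np.array([.505,.169,.197])-s['position'])*1000)
E
```

```text
time: 5.7
position: [0.5323, -0.0234, 0.195]
tool_rot: [0.827, 0.563, -0.0, -0.001]
ft_force: [1.4, -0.9, -1.5]
grip_width: 0.0438
grip_force: 30.0
time: 6.12
position: [0.5076, 0.1409, 0.195]
tool_rot: [0.689, 0.725, -0.0, -0.001]
ft_force: [0.4, 0.2, -1.9]
grip_width: 0.0434
grip_force: 30.0
[[-0.05   0.999 -0.002]
 [ 0.999  0.05   0.001]
 [ 0.001 -0.002 -1.   ]]
shift [28.22824628 -1.18972078 -1.93743191]
```

```bash
python3 -m creep '[{"translation":[15,-1,0],"roll":-4,"gripper":30},{"translation":[29,-2,0],"roll":-9,"gripper":30},{"translation":[29,-2,20],"roll":-13.5,"gripper":30},{"translation":[29,-2,45],"roll":-13.5,"gripper":30},{"translation":[29,-2,70],"roll":-13.5,"gripper":30}]' 30
python3 -m creep '[{"translation":[0,0,20],"roll":0,"gripper":30},{"translation":[0,0,40],"roll":0,"gripper":30},{"translation":[0,0,55],"roll":0,"gripper":30},{"translation":[0,0,62],"roll":0,"gripper":30},{"translation":[0,0,62],"roll":0,"gripper":30}]' 30
python3 - <<'E'
from h import *
I=viewer.camera('top');s=telemetry.get_obs();print(s['position'],s['ft_force'],R.from_quat(s['tool_rot']).as_matrix().round(3))
a=I[190:280,215:315];cv2.imwrite('pics/t3.png',cv2.resize(a,None,fx=6,fy=6,interpolation=cv2.INTER_CUBIC))
E
```

```text
time: 6.53
position: [0.506, 0.1679, 0.1251]
tool_rot: [0.601, 0.799, 0.001, 0.001]
ft_force: [1.1, 0.5, -1.3]
grip_width: 0.0436
grip_force: 30.0
time: 6.95
position: [0.5046, 0.1671, 0.0617]
tool_rot: [0.601, 0.799, -0.001, -0.002]
ft_force: [-0.6, -0.6, -0.6]
grip_width: 0.0439
grip_force: 30.0
[0.50536816 0.16722592 0.06283202] [-1.2572742   0.15508195 -2.24235909] [[-0.277  0.961 -0.002]
 [ 0.961  0.277 -0.   ]
 [ 0.    -0.002 -1.   ]]
```

View pics/t3.png

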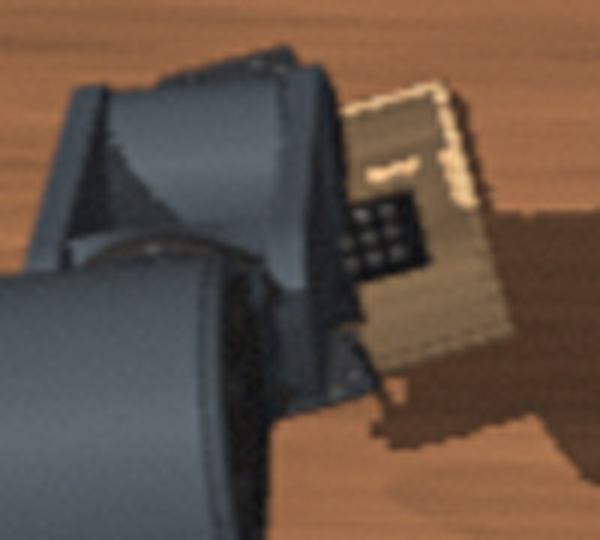

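The arm hides half of it, but the remote's end (≈(430,260)) lies well inside the tray and parallel to it. I'll lower it.

```bash
python3 -m creep '[{"translation":[0,0,12],"roll":0,"gripper":30},{"translation":[0,0,24],"roll":0,"gripper":30},{"translation":[0,0,31],"roll":0,"gripper":30},{"translation":[0,0,34],"roll":0,"gripper":30},{"translation":[0,0,34],"roll":0,"gripper":30}]' 30
python3 -m creep '[{"translation":[0,0,1],"roll":0,"gripper":30},{"translation":[0,0,2],"roll":0,"gripper":30},{"translation":[0,0,2],"roll":0,"gripper":30}]' 30
```

```text
time: 7.42
position: [0.506, 0.1673, 0.0296]
tool_rot: [0.601, 0.799, -0.0, -0.0]
ft_force: [-0.8, -1.2, -1.5]
grip_width: 0.0436
grip_force: 30.0
time: 7.67
position: [0.5062, 0.1673, 0.028]
tool_rot: [0.601, 0.799, 0.0, 0.0]
ft_force: [0.8, 0.4, -1.7]
grip_width: 0.0439
grip_force: 30.0
```

```bash
python3 -m creep '[{"translation":[0,0,1],"roll":0,"gripper":30},{"translation":[0,0,2],"roll":0,"gripper":30},{"translation":[0,0,2],"roll":0,"gripper":30},{"translation":[0,0,2],"roll":0,"gripper":30}]' 30
```

```text
time: 8.0
position: [0.5063, 0.1674, 0.0266]
tool_rot: [0.601, 0.799, 0.0, 0.0]
ft_force: [-0.1, 0.2, 5.6]
grip_width: 0.0438
grip_force: 30.0
```

```bash
python3 -m creep '[{"translation":[0,0,0],"roll":0,"gripper":62},{"translation":[0,0,0],"roll":0,"gripper":62},{"translation":[0,0,0],"roll":0,"gripper":62},{"translation":[0,0,0],"roll":0,"gripper":62},{"translation":[0,0,-10],"roll":0,"gripper":62}]'
python3 -m creep '[{"translation":[0,0,-30],"roll":0,"gripper":62},{"translation":[0,0,-65],"roll":0,"gripper":62},{"translation":[0,0,-105],"roll":0,"gripper":62},{"translation":[0,0,-140],"roll":0,"gripper":0},{"translation":[0,0,-160],"roll":0,"gripper":0}]'
python3 - <<'E'
from h import *
s=telemetry.get_obs();T=R.from_quat(s['tool_rot']).as_matrix();print(s['position'],T.round(3))
I=viewer.camera('wrist');cv2.imwrite('pics/w4.png',I)
print([viewer.recognise('wrist',t)[:1] for t in('remote','tray')])
n='scene';I=viewer.camera(n);cv2.imwrite('pics/s4.png',I)
for t in('console','paddle','marker_tip','remote','tray'):
    print(t,[(np.round(r['bbox']).tolist(),round(r['p'],2)) for r in viewer.recognise(n,t)[:2]])
w=np.full((560,640,3),0,np.uint8)
c=cv2.resize(I[140:210,270:350],None,fx=7,fy=7,interpolation=cv2.INTER_CUBIC)
d=cv2.resize(viewer.camera('top')[190:270,215:400],None,fx=3.5,fy=3.5,interpolation=cv2.INTER_CUBIC)
o=np.zeros((780//1,660,3),np.uint8);o[:490,:560]=c;o[495:495+d.shape[0],:d.shape[1]]=d
cv2.imwrite('pics/m4.png',cv2.resize(o,None,fx=.75,fy=.75,interpolation=cv2.INTER_AREA))
E
```

```text
time: 8.42
position: [0.5048, 0.1671, 0.0344]
tool_rot: [0.601, 0.799, -0.001, -0.001]
ft_force: [-0.9, -0.8, 0.5]
grip_width: 0.0607
grip_force: 0.0
time: 8.83
position: [0.5074, 0.1676, 0.2002]
tool_rot: [0.601, 0.799, 0.002, 0.002]
ft_force: [0.4, 0.4, 0.4]
grip_width: 0.0549
grip_force: 0.0
[0.50738901 0.16758103 0.20015283] [[-0.277  0.961  0.006]
 [ 0.961  0.277  0.001]
 [-0.001  0.006 -1.   ]]
[[{'bbox': [303.2, 118.7, 42.3, 134.0], 'p': 0.92}], [{'bbox': [253.5, 79.1, 146.0, 197.3], 'p': 0.68}]]
console [([281.0, 161.0, 50.0, 42.0], 0.83)]
paddle [([288.0, 174.0, 19.0, 10.0], 0.72)]
marker_tip []
remote [([346.0, 222.0, 52.0, 25.0], 0.82)]
tray [([328.0, 209.0, 92.0, 63.0], 0.79), ([287.0, 176.0, 20.0, 7.0], 0.53)]
```

View pics/m4.png

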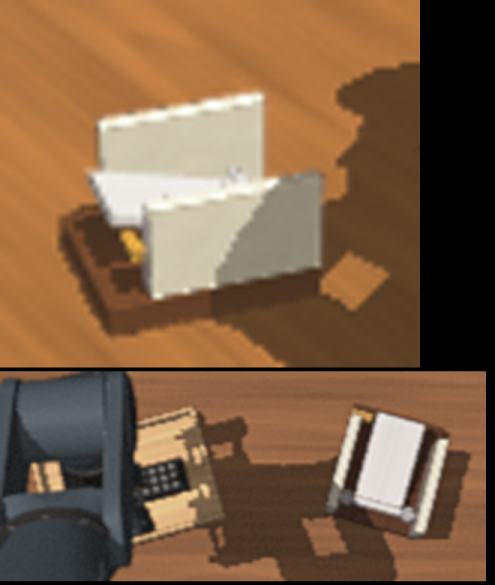

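View pics/w4.png

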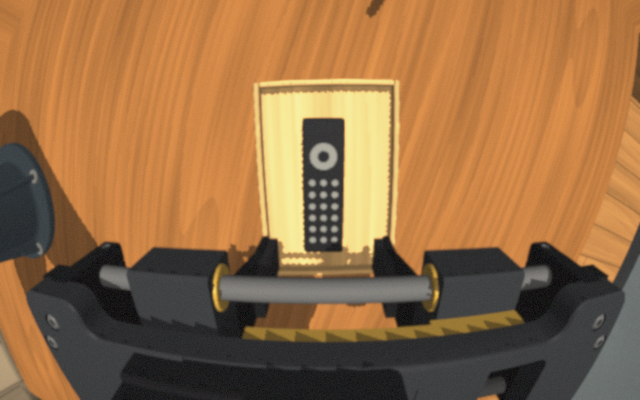

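The remote lies flat and centred in the tray (wrist px (303–344, 118–252)), clear of the fingers. Next I'll move over the control with the fingers closed and tool x along the console's x, so the wrist camera looks at the free edge and marker.

```bash
python3 -m creep '[{"translation":[-20,-2,-10],"roll":0,"gripper":0},{"translation":[-55,-6,-20],"roll":0,"gripper":0},{"translation":[-93,-10,-20],"roll":0,"gripper":0},{"translation":[-131,-14,-20],"roll":0,"gripper":0},{"translation":[-169,-18,-20],"roll":0,"gripper":0}]'
python3 -m creep '[{"translation":[-38,-4,0],"roll":7,"gripper":0},{"translation":[-76,-8,0],"roll":14,"gripper":0},{"translation":[-114,-12,0],"roll":21,"gripper":0},{"translation":[-150,-15,0],"roll":28,"gripper":0},{"translation":[-181,-18,0],"roll":35,"gripper":0}]'
python3 -m creep '[{"translation":[0,0,0],"roll":7,"gripper":0},{"translation":[0,0,0],"roll":14,"gripper":0},{"translation":[0,0,0],"roll":21,"gripper":0},{"translation":[0,0,0],"roll":28,"gripper":0},{"translation":[0,0,0],"roll":35,"gripper":0}]'
python3 -m creep '[{"translation":[0,0,0],"roll":7,"gripper":0},{"translation":[0,0,0],"roll":14,"gripper":0},{"translation":[0,0,0],"roll":21,"gripper":0},{"translation":[0,0,0],"roll":28,"gripper":0},{"translation":[0,0,0],"roll":35,"gripper":0}]'
python3 -m creep '[{"translation":[0,0,0],"roll":7,"gripper":0},{"translation":[0,0,0],"roll":14,"gripper":0},{"translation":[0,0,0],"roll":16,"gripper":0},{"translation":[0,0,0],"roll":16,"gripper":0},{"translation":[0,0,0],"roll":16,"gripper":0}]'
python3 - <<'E'
from h import *
s=telemetry.get_obs();T=R.from_quat(s['tool_rot']).as_matrix();print(s['position'],T.round(3),s['q'])
I=viewer.camera('wrist');cv2.imwrite('pics/w5.png',I);np.savez('w5.npz',p=s['position'],q=s['tool_rot'])
for t in('console','paddle','marker_tip','paddle_edge'): print(t,viewer.recognise('wrist',t)[:2])
cv2.imwrite('pics/w5c.png',cv2.resize(I[100:300,200:440],None,fx=3,fy=3,interpolation=cv2.INTER_CUBIC))
E
```

```text
time: 9.75
position: [0.5352, -0.0014, 0.215]
tool_rot: [0.601, 0.799, -0.0, -0.001]
ft_force: [0.8, 0.5, 0.4]
grip_width: 0.0004
grip_force: 0.0
time: 10.17
position: [0.5682, -0.1816, 0.2146]
tool_rot: [0.816, 0.578, -0.0, -0.0]
ft_force: [0.4, 1.1, -0.5]
grip_width: 0.0004
grip_force: 0.0
time: 10.58
position: [0.5677, -0.1791, 0.2143]
tool_rot: [0.952, 0.306, -0.001, -0.001]
ft_force: [0.1, -0.3, 0.3]
grip_width: 0.0004
grip_force: 0.0
time: 11.0
position: [0.5678, -0.1788, 0.2144]
tool_rot: [1.0, 0.006, -0.001, -0.001]
ft_force: [0.1, 0.8, 0.3]
grip_width: 0.0003
grip_force: 0.0
time: 11.42
position: [0.5678, -0.1789, 0.2147]
tool_rot: [0.992, -0.129, -0.001, -0.0]
ft_force: [-1.1, -0.0, 0.3]
grip_width: 0.0004
grip_force: 0.0
[ 0.56784735 -0.17888965  0.2147048 ] [[ 0.966 -0.257 -0.001]
 [-0.257 -0.966  0.001]
 [-0.002 -0.    -1.   ]] [-4.92736827e-01  5.19557314e-01  1.53584811e+00  1.84456795e-05
  1.08780823e+00  1.33777765e+00]
console [{'bbox': [255.4, 146.6, 133.0, 106.3], 'p': 0.84}]
paddle [{'bbox': [290.7, 169.4, 62.6, 81.0], 'p': 0.75}]
marker_tip [{'bbox': [258.1, 170.1, 29.1, 13.1], 'p': 0.86}]
paddle_edge [{'bbox': [288.9, 166.9, 65.4, 86.0], 'p': 0.78}]
```

View pics/w5c.png

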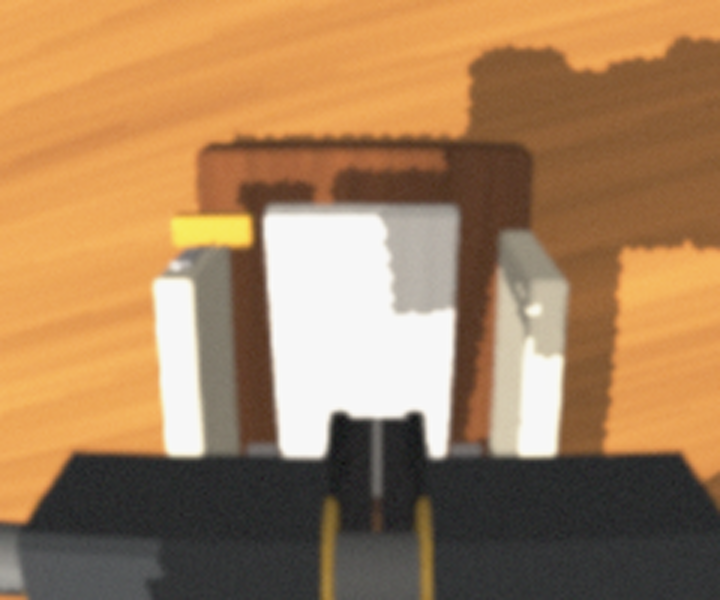

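The wrist crop shows these features:
- the paddle edge along row ≈206–213, from 264 to 459
- the marker at (172–251, 214–247)
- the cheek front ends at (154–193, 280) and (527–567, 281)
- the base's far edge at row ≈147

I'll fit the console pose and marker height to these.

```bash
cat > fit.py <<'E'
from h import *
from scipy.optimize import least_squares
def wproj(P,s):
    i=viewer.camera_info('wrist');K=np.array(i['intrinsics']);H=np.array(i['hand_eye'])
    T=R.from_quat(s['q']).as_matrix()
    c=((P-s['p'])@T-H[:3,3])@H[:3,:3]
    r=np.hypot(c[:,0],c[:,1]);a=np.arctan2(r,c[:,2])*K[0,0]/r
    return np.c_[K[0,2]+a*c[:,0],K[1,2]+a*c[:,1]]
def w(p,P): return R.from_euler('z',p[2]).apply(np.array(P,float)/1000)+[p[0],p[1],0]
E
python3 - <<'E'
from fit import *
s=np.load('w5.npz')
def pts(p):
    z=p[3]
    return [(75,62,24),(75,-62,24),(45,62,95),(45,50,95),(45,-62,95),(45,-50,95),(61.9,30,66.8),(61.9,-30,66.8),(59.8,30,74.5),(59.8,-30,74.5),
     (55,36,z-4),(55,62,z-4),(45,36,z+4),(45,62,z+4)]
obs=np.array([(199,149),(532,149),(154,280),(193,280),(567,281),(527,281),(264,206),(459,206),(264,213),(459,213),(250,214),(172,214),(252,247),(173,247)],float)
obs=(obs+.5)/3-.5+[200,100]
f=lambda p:(wproj(w(p,pts(p))+[0,0,p[4]] ,s)-obs).ravel()
reg=lambda p:np.r_[f(p),p[4]/.002]
r=least_squares(reg,[.526,-.166,-.26,55,0],x_scale=[.01,.01,.1,10,.01]);print(r.x,r.cost);print(f(r.x).reshape(-1,2).round(1))
J=r.jac;print(np.sqrt(np.diag(np.linalg.inv(J.T@J))))
# scene-camera check of marker
P=w(r.x,[(55,36,r.x[3]-4),(55,36,r.x[3]+4),(55,36,50),(55,36,60)]);print(proj('scene',P))
np.save('pose.npy',r.x)
E
```

```text
[ 5.34776243e-01 -1.63932181e-01 -2.68644233e-01  5.65999096e+01
 -2.22619410e-04] 12.35682675178445
[[-2.1 -0.7]
 [ 0.6  0.2]
 [-1.  -1.1]
 [-1.  -1. ]
 [ 0.4 -0.2]
 [ 0.5 -0.3]
 [ 0.9 -0.9]
 [-1.3 -0.4]
 [-0.1  0.4]
 [-0.7  1. ]
 [ 1.4  0.6]
 [ 2.1  0.6]
 [-0.1  1.1]
 [ 0.6  1. ]]
[3.49497481e-04 4.17239430e-04 5.70736475e-03 2.28789361e+00
 1.25047297e-03]
[[293.32636949 186.03298393]
 [293.24650891 184.08340879]
 [293.35219682 186.66348678]
 [293.25251801 184.23010448]]
```

```bash
python3 - <<'E'
from fit import *
p=np.load('pose.npy');s=telemetry.get_obs();T=R.from_quat(s['tool_rot']).as_matrix()
print(w(p,[(42,0,0)]),T.T@(w(p,[(42,0,100)])[0]-s['position'])*1000)
E
```

```text
[[ 0.57526977 -0.17508001  0.        ]] [  5.95102929  -5.59733428 115.39663509]
```

```bash
python3 -m creep '[{"translation":[6,-5.5,20],"roll":0,"gripper":0},{"translation":[6,-5.5,50],"roll":0,"gripper":0},{"translation":[6,-5.5,80],"roll":0,"gripper":0},{"translation":[6,-5.5,103],"roll":0,"gripper":0},{"translation":[6,-5.5,115],"roll":0,"gripper":0}]' 20
python3 -m creep '[{"translation":[0,0,5],"roll":0,"gripper":0},{"translation":[0,0,10],"roll":0,"gripper":0},{"translation":[0,0,14],"roll":0,"gripper":0},{"translation":[0,0,18],"roll":0,"gripper":0},{"translation":[0,0,18],"roll":0,"gripper":0}]'
python3 - <<'E'
from h import *
s=telemetry.get_obs();print(s['position'],s['ft_force'])
I=viewer.camera('wrist');cv2.imwrite('pics/w6.png',I);np.savez('w6.npz',p=s['position'],q=s['tool_rot'])
for t in('paddle','marker_tip'): print(t,viewer.recognise('wrist',t)[:2])
cv2.imwrite('pics/w6c.png',cv2.resize(I[100:280,190:430],None,fx=3.3,fy=3.3,interpolation=cv2.INTER_CUBIC))
E
```

```text
time: 12.08
position: [0.5737, -0.1744, 0.0976]
tool_rot: [0.992, -0.13, -0.002, -0.001]
ft_force: [0.7, 0.7, -0.9]
grip_width: 0.0003
grip_force: 0.0
time: 12.5
position: [0.577, -0.1757, 0.0844]
tool_rot: [0.992, -0.13, 0.002, 0.0]
ft_force: [-0.1, 0.9, 6.0]
grip_width: 0.0005
grip_force: 3.2
[ 0.57696902 -0.17567568  0.08442518] [-0.1048251   0.88095661  5.97599768]
paddle [{'bbox': [275.7, 218.0, 104.8, 107.5], 'p': 0.76}]
marker_tip [{'bbox': [222.2, 227.2, 45.0, 21.1], 'p': 0.67}]
```

View pics/w6c.png

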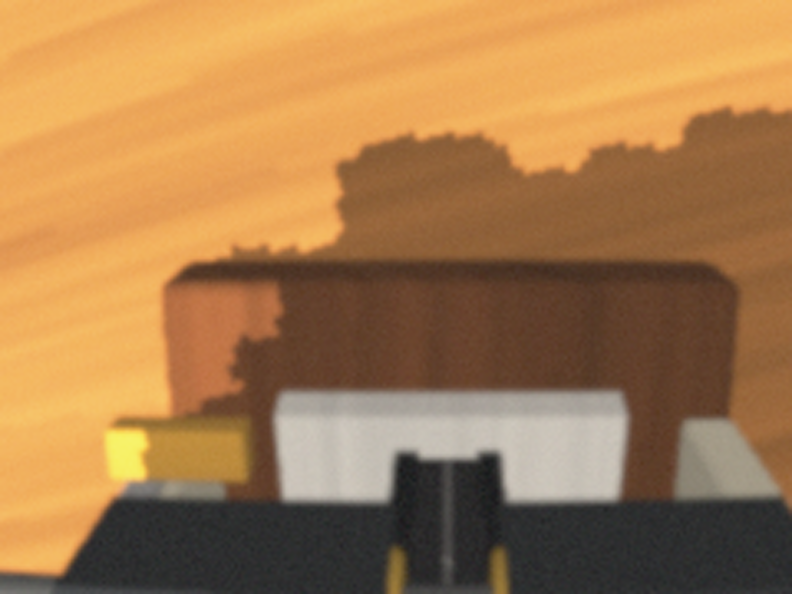

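The closer view shows the paddle front face over rows 390–414 (cols 274–628 at the bottom) and the marker over rows 418–481 (cols 106–249). The base's far edge is at row ≈263. I'll do a joint fit for marker height and paddle angle.

```bash
cat > fit2.py <<'E'
from fit import *
def pad(th,s,y,n): return (-50+s*np.cos(th)-n*np.sin(th),y,40+s*np.sin(th)+n*np.cos(th))
def run(name,obs,scale,off,mode):
    s=np.load(name)
    p0=np.load('pose.npy')
    obs=(np.array(obs,float)+.5)/scale-.5+off
    def pts(p):
        z,th=p[3],p[4]
        return [(75,62,24),(75,-62,24),pad(th,115,30,-4),pad(th,115,-30,-4),pad(th,115,30,4),pad(th,115,-30,4),(55,36,z-4),(45,36,z+4),(45,62,z+4)]
    f=lambda p:(wproj(w(p,pts(p))+p[5:8],s)-obs).ravel()
    reg=lambda p:np.r_[f(p),(p[5:8])/.002,(p[:3]-p0[:3])/[.001,.001,.007]]
    r=least_squares(reg,[*p0[:3],55,.2,0,0,0],x_scale=[.01,.01,.1,10,.1,.01,.01,.01])
    print(r.x.round(4),r.cost);print(f(r.x).reshape(-1,2).round(1).tolist())
    C=np.linalg.inv(r.jac.T@r.jac);print('sd',np.sqrt(np.diag(C)).round(4))
    e=40+115*np.sin(r.x[4]);print('edge',e,'marker',r.x[3],'edge-marker',e-r.x[3])
    g=np.zeros(8);g[3]=-1;g[4]=115*np.cos(r.x[4]);print('sd diff',np.sqrt(g@C@g))
E
python3 - <<'E'
from fit2 import *
run('w6.npz',[(180,268),(722,268),(274,391),(629,391),(278,414),(625,414),(248,419),(249,481),(107,481)],3.3,[190,100],0)
E
```

```text
[ 5.35000e-01 -1.64100e-01 -2.67000e-01  6.79354e+01  2.72600e-01
  1.00000e-03 -5.00000e-04 -8.80000e-03] 38.39177853289693
[[-4.5, -1.4], [3.8, -0.2], [2.0, -0.8], [-2.7, -0.2], [-1.2, 0.4], [0.4, 1.0], [1.4, -0.4], [-0.3, 1.4], [1.1, 0.1]]
sd [9.0000e-04 9.0000e-04 4.4000e-03 1.4771e+00 8.3000e-03 9.0000e-04
 9.0000e-04 1.2000e-03]
edge 70.96605201619906 marker 67.93541195680682 edge-marker 3.0306400593922405
sd diff 1.0682701107447594
```

Those residuals show I misread the base corners: its front face spans rows 263–283, with the top edge at row 283. Refitting both views jointly.

```bash
cat > fit3.py <<'E'
from fit import *
def pad(th,s,y,n): return (-50+s*np.cos(th)-n*np.sin(th),y,40+s*np.sin(th)+n*np.cos(th))
# params x,y,yaw,zm, hand-eye-like tool offset(3), th per extra view
A=np.load('w5.npz');oa=np.array([(197,155),(532,155),(154,280),(193,280),(567,281),(527,281),(264,206),(459,206),(264,213),(459,213),(251,214),(252,247),(173,247)],float)
oa=(oa+.5)/3-.5+[200,100]
def geo(z,th,ch):
    l=[(75,62,24),(75,-62,24)]
    if ch: l+=[(45,62,95),(45,50,95),(45,-62,95),(45,-50,95)]
    return l+[pad(th,115,30,-4),pad(th,115,-30,-4),pad(th,115,30,4),pad(th,115,-30,4),(55,36,z-4),(45,36,z+4),(45,62,z+4)]
def run(views):
    vs=[(np.load(n),(np.array(o,float)+.5)/3.3-.5+off) for n,o,off in views]
    def res(p):
        Tf=lambda s,P:wproj(P+R.from_quat(s['q']).apply(p[4:7]),s)
        out=[Tf(A,w(p,geo(p[3],.27,1)))-oa]
        for k,(s,o) in enumerate(vs): out.append(Tf(s,w(p,geo(p[3],p[7+k],0)))-o)
        return out
    reg=lambda p:np.r_[np.vstack(res(p)).ravel(),p[4:7]/.002]
    p0=np.r_[np.load('pose.npy')[:4],0,0,0,[.2]*len(vs)]
    r=least_squares(reg,p0,loss='soft_l1',x_scale=np.r_[.01,.01,.1,10,.01,.01,.01,[.1]*len(vs)])
    print(r.x.round(4),r.cost)
    for o in res(r.x): print(o.round(1).tolist())
    C=np.linalg.inv(r.jac.T@r.jac)
    print('marker',r.x[3],C[3,3]**.5)
    for k in range(len(vs)):
        g=np.zeros(len(p0));g[3]=-1;g[7+k]=113;print('edge',40+115*np.sin(r.x[7+k]),'diff',40+115*np.sin(r.x[7+k])-r.x[3],(g@C@g)**.5)
V6=('w6.npz',[(165,283),(738,283),(274,391),(629,391),(278,414),(625,414),(248,419),(249,481),(107,481)],[190,100])
E
python3 -c "
from fit3 import *
run([V6])"
```

```text
[ 5.34500e-01 -1.63800e-01 -2.66800e-01  5.62375e+01 -0.00000e+00
 -0.00000e+00  9.00000e-04  2.04900e-01] 21.272702158291892
[[-1.4, -2.4], [0.4, -1.7], [-0.9, -0.8], [-0.9, -0.8], [0.1, -0.1], [0.2, -0.3], [0.8, -0.7], [-1.5, -0.3], [-0.1, 0.8], [-0.9, 1.2], [1.0, 0.8], [-0.1, 1.2], [0.7, 1.2]]
[[-3.3, -1.1], [1.3, 0.1], [1.3, -0.5], [-3.3, 0.2], [-2.0, -0.1], [-0.0, 0.6], [2.1, -0.1], [0.4, 1.3], [2.7, 0.1]]
marker 56.23750329186189 1.6698703420106669
edge 63.39427404081127 diff 7.156770748949377 1.3661480190761934
```

Marker is ≈56 mm and edge ≈63.4 mm, which agrees with the fingertip height of 65.4 mm at s≈105. Pressing about 6.5 mm more.

```bash
python3 -m creep '[{"translation":[0,0,2],"roll":0,"gripper":0},{"translation":[0,0,4],"roll":0,"gripper":0},{"translation":[0,0,5.5],"roll":0,"gripper":0},{"translation":[0,0,6.5],"roll":0,"gripper":0},{"translation":[0,0,6.5],"roll":0,"gripper":0}]'
python3 -m creep '[{"translation":[0,0,0],"roll":0,"gripper":0},{"translation":[0,0,0],"roll":0,"gripper":0}]'
python3 - <<'E'
from h import *
s=telemetry.get_obs();print(s['position'],s['ft_force'])
I=viewer.camera('wrist');np.savez('w7.npz',p=s['position'],q=s['tool_rot'])
cv2.imwrite('pics/w7c.png',cv2.resize(I[100:280,190:430],None,fx=3.3,fy=3.3,interpolation=cv2.INTER_CUBIC))
E
```

```text
time: 13.07
position: [0.578, -0.176, 0.0792]
tool_rot: [0.991, -0.13, 0.003, 0.001]
ft_force: [0.4, 1.5, 8.2]
grip_width: 0.0006
grip_force: 4.1
time: 13.23
position: [0.5779, -0.1759, 0.0793]
tool_rot: [0.991, -0.13, 0.003, 0.001]
ft_force: [-0.1, 1.9, 7.3]
grip_width: 0.0004
grip_force: 4.0
[ 0.57793401 -0.17593477  0.07933123] [-0.08673839  1.87471763  7.33629696]
```

View pics/w7c.png

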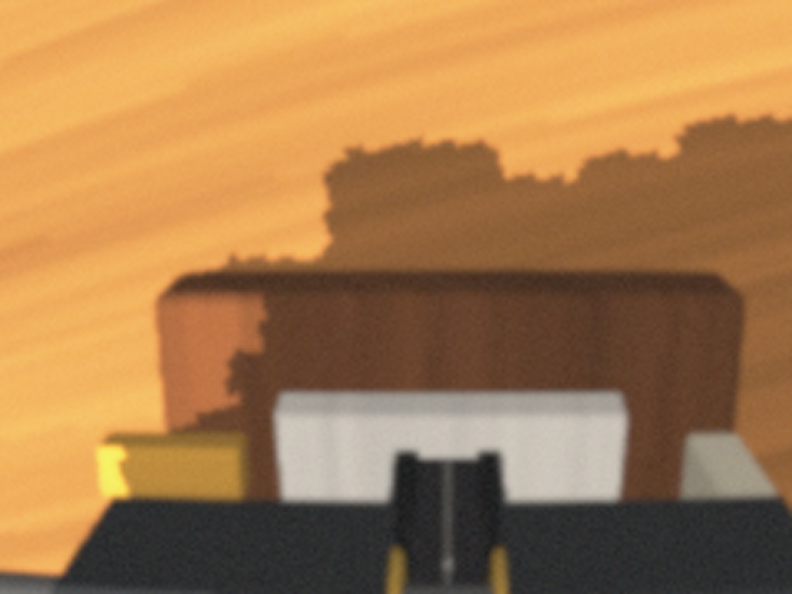

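The paddle front face is at rows 391–412 (cols 274–628), the marker front at row 435 and its back at ≈498, and the base's top edge at row 294. That was my tenth picture, so the rest is by numbers.

```bash
python3 -c "
from fit3 import *
V7=('w7.npz',[(157,294),(743,294),(274,391),(628,391),(278,413),(624,413),(246,435),(246,498),(97,498)],[190,100])
run([V6,V7])
p=np.load('pose.npy')
for n in('w6.npz','w7.npz'):
    s=np.load(n);T=R.from_quat(s['q']);tip=s['p']+T.apply([.0095,0,.019]);c=R.from_euler('z',-p[2]).apply(tip-[p[0],p[1],0])*1000
    from scipy.optimize import brentq
    th=brentq(lambda t:40+(c[0]+50)*np.tan(t)+4/np.cos(t)-c[2],0,.4);print('kin edge',40+115*np.sin(th),c)
"
```

```text
[ 5.34500e-01 -1.63800e-01 -2.66500e-01  5.66956e+01 -0.00000e+00
 -0.00000e+00  1.30000e-03  2.07100e-01  1.59000e-01] 32.73713851354726
[[-1.4, -2.4], [0.3, -1.8], [-0.9, -0.9], [-0.9, -0.8], [-0.0, -0.3], [0.1, -0.4], [0.8, -0.7], [-1.6, -0.3], [-0.1, 0.7], [-1.0, 1.1], [1.0, 0.8], [-0.1, 1.2], [0.7, 1.2]]
[[-3.2, -1.2], [1.1, -0.1], [1.3, -0.5], [-3.4, 0.1], [-2.0, -0.0], [-0.2, 0.6], [2.0, -0.0], [0.4, 1.4], [2.6, 0.1]]
[[-2.7, -1.1], [1.4, -0.1], [1.4, -0.3], [-3.2, 0.3], [-1.9, -0.2], [0.1, 0.4], [1.2, -0.2], [-0.1, 1.5], [3.4, 0.0]]
marker 56.69563349435401 1.4235728347305656
edge 63.641009422627775 diff 6.945375928273762 1.120862847138837
edge 58.21295852386144 diff 1.5173250295074254 1.1187271780247283
kin edge 63.29213697400636 [ 5.33770146e+01 -5.62428546e-02  6.54658203e+01]
kin edge 57.78853644357794 [ 5.44297453e+01 -5.69475238e-02  6.03990177e+01]
```

The horizontal residuals show I swapped the paddle's front-face corners: the top edge, being nearer, must be the wider one. Refitting with that corrected.

```bash
python3 -c "
from fit3 import *
oa[6:10]=(np.array([(266,206),(457,206),(264,213),(459,213)])+.5)/3-.5+[200,100]
V6=('w6.npz',[(165,283),(738,283),(278,391),(625,391),(274,414),(629,414),(247,419),(249,481),(107,481)],[190,100])
V7=('w7.npz',[(157,294),(743,294),(278,391),(624,391),(274,413),(628,413),(245,435),(247,498),(98,498)],[190,100])
run([V6,V7])
# edge profile: brightness along a column through marker and paddle in w7c
I=cv2.imread('pics/w7c.png').astype(int)
print('marker col200', I[425:505:3,200].tolist())
print('paddle col350', I[380:425:3,330,1].tolist())
"
```

```text
[ 5.34600e-01 -1.64000e-01 -2.67300e-01  5.68596e+01 -0.00000e+00
 -0.00000e+00  1.00000e-03  2.07900e-01  1.60200e-01] 27.549808979600733
[[-1.2, -2.6], [0.5, -1.8], [-0.7, -1.0], [-0.7, -1.0], [0.2, -0.3], [0.4, -0.4], [0.3, -0.8], [-0.7, -0.4], [0.1, 0.6], [-0.7, 1.0], [1.1, 0.7], [0.0, 1.2], [0.8, 1.2]]
[[-3.0, -1.3], [1.5, -0.1], [0.3, -0.5], [-1.7, 0.2], [-0.5, -0.0], [-0.9, 0.7], [2.5, -0.0], [0.5, 1.4], [2.6, 0.2]]
[[-2.5, -1.3], [1.8, -0.1], [0.4, -0.3], [-1.6, 0.4], [-0.5, -0.1], [-0.7, 0.5], [1.7, -0.2], [-0.3, 1.5], [3.1, 0.1]]
marker 56.859568990573656 1.4011887114100423
edge 63.74118848305065 diff 6.881619492476993 1.0876166278013288
edge 58.34704009965825 diff 1.487471109084595 1.0817978357279936
marker col200 [[47, 72, 109], [48, 73, 109], [50, 84, 117], [50, 95, 129], [51, 102, 136], [52, 109, 143], [53, 110, 148], [53, 118, 160], [58, 131, 176], [60, 137, 188], [62, 142, 193], [64, 143, 192], [63, 140, 189], [62, 140, 188], [64, 141, 189], [60, 139, 188], [63, 139, 188], [64, 139, 189], [64, 140, 189], [62, 139, 189], [59, 137, 185], [61, 138, 184], [62, 135, 181], [59, 124, 166], [55, 104, 136], [47, 77, 98], [52, 59, 67]]
paddle col350 [65, 61, 63, 80, 113, 143, 154, 155, 156, 158, 157, 168, 178, 184, 187]
```

```bash
python3 -m creep '[{"translation":[0,0,0.7],"roll":0,"gripper":0},{"translation":[0,0,1.4],"roll":0,"gripper":0},{"translation":[0,0,1.4],"roll":0,"gripper":0},{"translation":[0,0,1.4],"roll":0,"gripper":0},{"translation":[0,0,1.4],"roll":0,"gripper":0}]'
python3 - <<'E'
from fit3 import *
s=telemetry.get_obs();print(s['position'],s['ft_force'])
I=viewer.camera('wrist');np.savez('w8.npz',p=s['position'],q=s['tool_rot'])
c=cv2.resize(I[100:280,190:430],None,fx=3.3,fy=3.3,interpolation=cv2.INTER_CUBIC).astype(int);d=cv2.imread('pics/w7c.png').astype(int)
# row edges by half-level crossings, before/after
for n,m in(('w7',d),('w8',c)):
    g=m[:,:,1].astype(float);P=g[:,300:380].mean(1);M=g[:,180:230].mean(1);B=g[:,420:480].mean(1)
    gm=np.gradient(cv2.GaussianBlur(M.reshape(-1,1),(1,9),0).ravel());gp=np.gradient(P)
    print(n,'paddle bottom',380+np.argmax(gp[380:405]),'top',403+np.argmax(gp[403:425]),'marker front-bot',425+np.argmax(gm[425:443]),'front-top',443+np.argmax(gm[443:465]),'back',475+np.argmin(gm[475:503]),'base top',280+np.argmax(np.gradient(B)[280:310]))
p=[.5346,-.164,-.2673,56.9];z=p[3]
for n in('w7.npz','w8.npz'):
  s=np.load(n)
  for z in(54,57,60):
    print(n,z,((wproj(w(p,[(55,45,z-4),(55,45,z+4),(45,45,z+4)])+[0,0,-.001],s)-[190,100]+.5)*3.3-.5)[:,1].round(0))
  for e in(54,57,60):
    t=np.arcsin((e-40)/115);print(n,'edge',e,((wproj(w(p,[pad(t,115,15,-4),pad(t,115,15,4)])+[0,0,-.001],s)-[190,100]+.5)*3.3-.5)[:,1].round(0))
E
```

```text
time: 13.7
position: [0.5781, -0.176, 0.0781]
tool_rot: [0.991, -0.13, 0.004, 0.001]
ft_force: [-0.8, 0.9, 8.8]
grip_width: 0.0004
grip_force: 4.2
[ 0.5781491  -0.17600928  0.07807366] [-0.82346004  0.85057335  8.78665208]
w7 paddle bottom 391 top 414 marker front-bot 433 front-top 447 back 499 base top 291
w8 paddle bottom 391 top 414 marker front-bot 437 front-top 451 back 499 base top 297
w7.npz 54 [428. 444. 495.]
w7.npz 57 [434. 450. 502.]
w7.npz 60 [440. 457. 509.]
w7.npz edge 54 [380. 400.]
w7.npz edge 57 [387. 409.]
w7.npz edge 60 [395. 419.]
w8.npz 54 [431. 448. 499.]
w8.npz 57 [437. 454. 506.]
w8.npz 60 [444. 461. 513.]
w8.npz edge 54 [384. 404.]
w8.npz edge 57 [391. 413.]
w8.npz edge 60 [399. 423.]
```

Edge ≈57.1 mm against marker ≈56.3 mm: within about 1 mm, both by image rows and by fingertip height. Holding for over 2 s.

```bash
for i in 1 2 3 4 5 6; do python3 -m creep '[{"translation":[0,0,0],"roll":0,"gripper":0},{"translation":[0,0,0],"roll":0,"gripper":0},{"translation":[0,0,0],"roll":0,"gripper":0},{"translation":[0,0,0],"roll":0,"gripper":0},{"translation":[0,0,0],"roll":0,"gripper":0}]' | grep -E 'time|position|ft_force'; done
python3 -c "
from h import *
viewer.camera('scene')
for t in('remote','tray','hare','coaster','frame'): print(t,[(np.round(r['bbox']).tolist(),round(r['p'],2)) for r in viewer.recognise('scene',t)[:1]])"
```

```text
time: 14.17
position: [0.5782, -0.176, 0.0781]
ft_force: [0.3, 1.7, 8.1]
time: 14.58
position: [0.5782, -0.176, 0.0781]
ft_force: [-0.0, 1.8, 8.7]
time: 15.0
position: [0.5782, -0.176, 0.0781]
ft_force: [-0.7, 2.4, 9.1]
time: 15.42
position: [0.5782, -0.176, 0.0781]
ft_force: [0.5, 1.1, 8.1]
time: 15.83
position: [0.5782, -0.176, 0.0781]
ft_force: [0.1, 1.9, 8.8]
time: 16.25
position: [0.5782, -0.176, 0.0781]
ft_force: [-0.1, 2.1, 7.7]
remote [([348.0, 221.0, 52.0, 27.0], 0.75)]
tray [([328.0, 210.0, 91.0, 61.0], 0.84)]
hare [([430.0, 252.0, 43.0, 61.0], 0.66)]
coaster [([256.0, 226.0, 30.0, 25.0], 0.75)]
frame [([231.0, 128.0, 34.0, 40.0], 0.74)]
```

```bash
python3 -c "
from rig import hand_in
print(hand_in())"
```

```text
the job is handed in; nothing more can be done
None
```

I handed the job in (the rig reported no verdict): the remote is lying flat, buttons up, in the tray, and the fingers are still pressing the paddle at about 8 N, its edge about 1 mm above the marker by my estimate (5 mm allowed), after more than 2 s held still; I saw no sign of the marker or bystanders moving.

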